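Slide the small beaker home to the reading head

TASK

On the two-lane track, slide the carriage that carries the small beaker along its lane until it is fully home against the reading head. The carriage is wide and short and jams when pushed off-centre, so it is best pushed at the lug in the middle of its rear edge, straight along the lane. Keep the beaker standing in its carriage, and leave the other carriage where it is.

Things in the scene. Friction and masses are not known exactly. Their poses are not given: they have to be found in the camera images.
- track: Fixed two-lane aluminium track, 268 (x) x 360 mm (y). Origin: centre of underside, z up; yaw varies. Lanes along y, centres at x = -64 and +64 mm, 119 mm between dark walls whose keeper strips (tops 25 mm above worktop) hold the carriages down. Deck 8 mm above worktop. Grey reading head, 52 mm high, at the -y end, stop face at y = -140 mm: a carriage fully home has its origin at y = -118. +y end open.
- carriage_a: Carriage with the small beaker, in either lane: loose grey plate 116 mm wide (x), 44 long (y), 12 thick, 1.5 mm play each side. Origin: centre of underside, on the deck; axes as the track's, home is to -y. Push lug in the middle of its +y edge: 30 mm wide, y = +22 to +36, z = 0 to 30 mm. Slides with 1 to 3 N if pushed near its centre line, jams if pushed near a side.
- small_beaker: Small clear beaker with a beige content, 28 mm foot, 38 mm over the lip, 36 mm high, standing loose in a square pocket (36 mm inside, rim 5 mm high) in the middle of carriage_a, 12 mm above that carriage's origin. Origin: centre of its underside; z up. The bigger beaker beside the track is a bystander.
- carriage_b: The other carriage, alike in every way, in the other lane; a white-capped vial (22 mm wide, 64 mm high) stands in its pocket. It is to stay where it is. Same origin and axes as carriage_a.

How it is judged (in metres and radians):
At the end, for the whole second after the job is handed in: The carriage with the small beaker rests on the deck within 10 mm of the reading head's stop face and within 10 degrees of straight, at rest; the beaker stands upright in its pocket (within 20 mm of the carriage's centre, tilt under 11 degrees); the other carriage is within 20 mm of where it began (y of carriage_a in the frame of track below -0.108 m and z of carriage_a in the frame of track below 0.015 m and angle between the y axis of carriage_a and the y axis of track, either way round below 0.17 rad and linear speed of carriage_a below 0.01 m/s and horizontal distance between small_beaker and carriage_a below 0.02 m and z of small_beaker in the frame of carriage_a below 0.02 m and angle between small_beaker's own z axis and vertical below 0.2 rad and distance of carriage_b from where it was at the start of the episode below 0.02 m); the robot touches nothing.
It fails at once if the other carriage is moved by more than 20 mm (distance of carriage_b from where it was at the start of the episode above 0.02 m).
It fails at once if the small beaker tips over (angle between small_beaker's own z axis and vertical above 0.6 rad).
It also fails if it takes over 32 s, if anything falls off the work surface, if the arm or the gripper's body presses on something with over 40 N, if the wrist force passes 120 N, or if a joint passes its speed limit or range.

ROBOT

A 7-joint arm with a two-finger parallel gripper is mounted at the origin on a cart in front of the work surface, level with it; the furniture and walls round the work are solid. World frame = base frame: x ahead of the robot, y to its left, z up, the work surface at z = 0. Lengths are in m, angles in degrees, forces in N, time in s.
With the tool pointing down it reaches from about 0.4 to 0.925 m from the base axis. Payload 4.1 kg.
Tool frame: the origin (TCP) lies where the fingers leave the gripper's body, on its centre line; the fingertips stand 73 mm ahead of it and the grasp point (between the pads) lies 54 mm ahead of it; y points along the fingers, x is the direction in which the jaws open and shut, and the axes are right-handed (so a half turn about y gives the same grasp; the last joint's range is limited). The gripper opens to 85 mm and grips with 20 to 120 N. Pads are 22 mm wide; open, the fingers measure 114 mm over their backs; the gripper's body (76 mm by 85 mm) begins 54 mm behind the grasp point. The pads swing forward as they close: fully open they stand 13 mm farther back than shut.
Start: joints at [-69.385, 22.827, 2.584, 88.041, -1.071, 69.15, -2.905], TCP at [0.288, 0.583, 0.304] pointing down, gripper open.
Joint ranges: [-161.44, 161.44], [-28.35, 127.94], [-78.24, 83.42], [0, 140.83], [-78.03, 258.03], [13.02, 114.36], [-168.23, 168.23]. Speed limits (degrees/s): [147.25, 147.25, 180, 180, 180, 180, 180].

INTERFACE

Orientations are given as [roll, pitch, yaw] about the fixed x, y, z axes, in that order (R = Rz(yaw) Ry(pitch) Rx(roll)).
In Python, from plant import manip gives the robot as it stands.
- The arm moves only by the tool jog_arm, never from a script. Its argument "plan" is a list of rows, each an object of numbers: "tx", "ty", "tz": the shift along the tool's x, y, z in mm; "turn": the turn about the tool's y in degrees; "hand": the finger opening in mm, from 0 to 85.4. In form: [{"tx": .., "ty": .., "tz": .., "turn": .., "hand": ..}, ...]. A call has 1 to 20 rows; each row is the pose to reach, as a shift and turn from the pose commanded when the call began, along the tool's axes at that moment; what a row does not reach only later rows make up. A row lasts 1/10 s, in which the tool goes at most 50 mm and 8.59 degrees, less where a joint would pass 70% of its speed; a pose out of reach is approached as far as the arm can. A call with a gripper value outside its range is refused whole. The fingers move at their own pace and stop on an object; the grip force is fixed at half the most. Time passes only in rows, so rows that repeat a pose let the fingers close. It gives the time, the measured TCP pose, the force and the opening at its end, in the units of the state.
- manip.state(): the state, without advancing time (a new reading comes with each control period).
- manip.snapshot(name): name is "scene" or "top" or "wrist"; returns a dict with "img" (384x512x3 uint8, blue, green, red), "fx", "fy", "cx", "cy" (pixels), "cam_to_world" (4x4, takes a point from camera to world coordinates); the wrist camera has in their place "tool_from_camera" (4x4, takes a point from camera to tool coordinates, whose origin is the TCP and whose axes are the tool frame's). Camera axes: x right, y down, z forward; pixel columns grow to the right and rows downward; lengths in m; the calibration is good to about 2 mm. A picture is of the moment at which its call begins: read the wrist's pose just before it. There is no depth.
- manip.hand_in(): hands the job in, once; it reports no verdict.
The state is a dict: "clock": time; "joint_pos": joint angles; "qd": joint speeds; "joint_torque": joint torques, N m; "tool_pos": TCP position; "tcp_rot": TCP orientation; "ft_force": force on the tool from outside, world axes, zero at the start; "moment": the same for the moment, N m; "gripper_width": opening from 0.0 (shut) to 1.0 (fully open).
Only numpy, scipy, OpenCV 4.12 (cv2) and the standard library are available. Lean on these libraries where they do the work, as an engineer would, in place of code of your own. Each camera call takes 0.05 s, during which the arm holds its last target.

## Working session

There is one attempt and no reset: what is moved stays moved. The work goes in short steps, Python scripts to look and compute and a tool call to move; the robot and the scene stay as the last step left them, time stands still between calls to the robot, and variables do not carry over. Pictures are saved under pics/ and viewed, and the job is handed in when it is done.

Besides the shell and the picture viewer there is one more tool, called by a JSON object that holds its "op" and its "data". jog_arm: Moves the arm, as the interface text tells. Its arguments: {"type":"object","properties":{"plan":{"type":"array"}},"required":["plan"]}

```bash
mkdir -p pics; cat > h.py <<'E'
import numpy as np, cv2
from plant import manip
def snap(n,f):
    s=manip.snapshot(n); cv2.imwrite('pics/'+f,s['img']); return s
def ray(s,u,v,z,T=None):
    T=np.array(s['cam_to_world']) if T is None else T
    d=T[:3,:3]@np.array([(u-s['cx'])/s['fx'],(v-s['cy'])/s['fy'],1]); o=T[:3,3]
    return o+d*(z-o[2])/d[2]
E
python3 - <<'E'
from h import *
import pickle
print(manip.state())
a=snap('scene','s0.png');b=snap('top','t0.png')
pickle.dump((a,b),open('s.pkl','wb'))
for x in(a,b):print(x['fx'],x['fy'],x['cx'],x['cy'],np.array(x['cam_to_world']).round(3))
E
```

```text
{'clock': 0.0, 'joint_pos': array([-69.38527587,  22.87317426,   2.57843985,  88.11514469,
        -1.06875125,  69.15038565,  -2.90451934]), 'qd': array([-0.05337363,  0.0910595 , -0.00288578, -0.03059235, -0.01973939,
       -0.00765023, -0.07589666]), 'joint_torque': array([-5.25022756e-05, -4.75129759e+01,  1.36459865e+00, -2.54218072e+01,
        1.15299583e-02,  9.43545776e-03, -9.24339986e-06]), 'tool_pos': array([0.28760861, 0.58234887, 0.30284102]), 'tcp_rot': array([-90.00973678,   0.1142235 ,  63.72238843]), 'ft_force': array([-1.09891613,  0.39652546,  0.11246543]), 'moment': array([ 0.02244715, -0.00041389, -0.01041052]), 'gripper_width': 1.0015495848365512}
374.56195322158976 374.56195322158976 259.8160591266112 192.168744662606 [[-0.902 -0.253  0.35   0.242]
 [-0.432  0.547 -0.717  0.524]
 [-0.01  -0.798 -0.603  0.537]
 [ 0.     0.     0.     1.   ]]
474.60512731072816 474.60512731072816 251.46773403110055 187.02715163143313 [[ 0.017 -0.989  0.146  0.441]
 [-1.    -0.017  0.002 -0.068]
 [ 0.001 -0.146 -0.989  0.877]
 [ 0.     0.     0.     1.   ]]
```

View pics/t0.png

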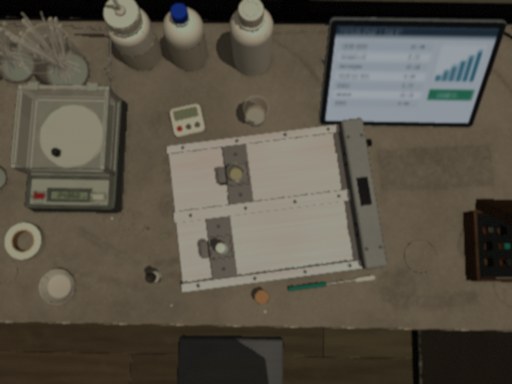

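View pics/s0.png

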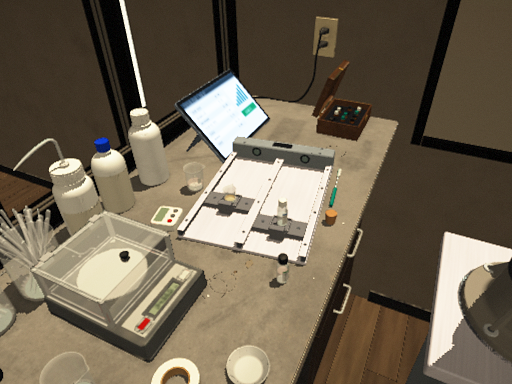

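```bash
python3 - <<'E'
import cv2
a=cv2.imread('pics/t0.png')[110:300,150:400];cv2.imwrite('pics/t0z.png',cv2.resize(a,None,fx=3.1,fy=3.1,interpolation=2))
a=cv2.imread('pics/s0.png')[130:270,170:350];cv2.imwrite('pics/s0z.png',cv2.resize(a,None,fx=4,fy=4,interpolation=2))
E
```

```text
(no output)
```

View pics/t0z.png

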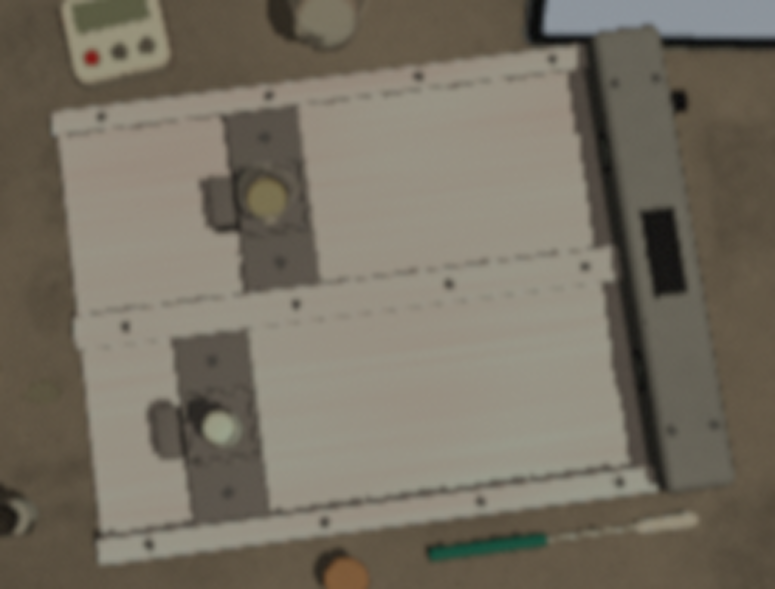

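View pics/s0z.png

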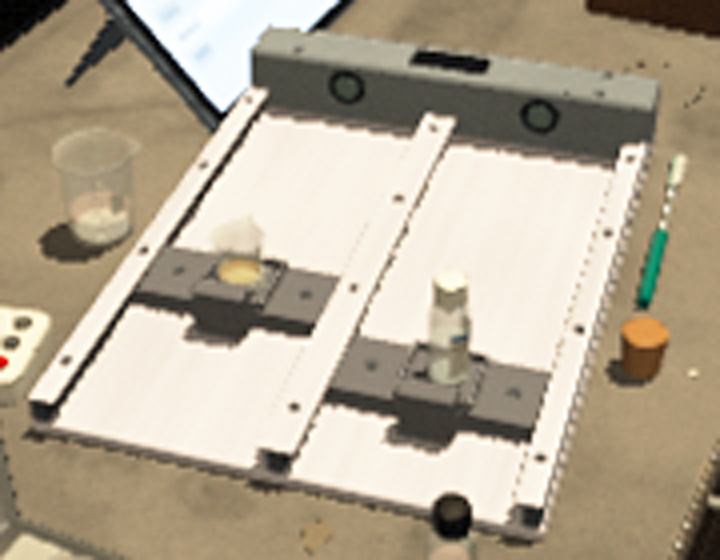

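```bash
python3 - <<'E'
from h import *
import pickle
a,b=pickle.load(open('s.pkl','rb'))
def P(x,y,z): return ray(b,150+(x+.5)/3.1-.5,110+(y+.5)/3.1-.5,z)
def S(x,y,z): return ray(a,170+(x+.5)/4-.5,130+(y+.5)/4-.5,z)
U=P(53,113,.025);L=P(99,564,.025);C=P(76,330,.025);UH=P(577,46,.025);LH=P(657,488,.025);CH=P(614,262,.025)
for n,v in dict(U=U,L=L,C=C,UH=UH,LH=LH).items(): print(n,v.round(4))
print(np.linalg.norm(U-L))
for p,q in((UH,U),(LH,L),(CH,C)):
    d=p-q;print('dir',np.degrees(np.arctan2(d[1],d[0])),np.linalg.norm(d))
d=U-L;print('perp',np.degrees(np.arctan2(d[1],d[0])))
for q in((225,117),(297,106),(318,283),(243,294)):print('plate',P(*q,.020).round(4))
print('lug',P(202,180,.038).round(4),P(210,230,.038).round(4), 'beaker content',P(266,200,.03).round(4))
print('scene strip ends',S(50,410,.025).round(4),S(530,512,.025).round(4),S(277,455,.025).round(4))
print('scene lug',S(187,322,.038),S(258,333,.038),'lug pl b',S(390,430,.038))
print('s head top',S(260,40,.052),S(655,85,.052),'t',P(597,37,.052),P(667,488,.052))
E
```

```text
U [0.6396 0.0907 0.025 ]
L [0.3784 0.0534 0.025 ]
C [0.511  0.0718 0.025 ]
UH [ 0.6858 -0.2204  0.025 ]
LH [ 0.4262 -0.2637  0.025 ]
0.263850357249168
dir -81.54369025815501 0.3144647304033515
dir -81.42141583074464 0.3207051640096463
dir -81.79475951627207 0.31586205636380027
perp 8.122834814560852
plate [ 0.64  -0.011  0.02 ]
plate [ 0.6475 -0.0538  0.02  ]
plate [ 0.5414 -0.0681  0.02  ]
plate [ 0.5342 -0.0243  0.02  ]
lug [5.983e-01 2.000e-04 3.800e-02] [ 0.569  -0.0053  0.038 ] beaker content [ 0.5885 -0.0369  0.03  ]
scene strip ends [0.6229 0.099  0.025 ] [0.3824 0.0623 0.025 ] [0.5054 0.079  0.025 ]
scene lug [0.58712451 0.02418301 0.038     ] [0.54928218 0.01639173 0.038     ] lug pl b [0.45769327 0.052705   0.038     ]
s head top [ 0.68352546 -0.23284378  0.052     ] [ 0.43040779 -0.28515434  0.052     ] t [ 0.68362458 -0.22715498  0.052     ] [ 0.42676694 -0.26304352  0.052     ]
```

```bash
cat >> h.py <<'E'
from scipy.spatial.transform import Rotation as Ro
def rel(target,yaw=None,p=None,rot=None):
    s=manip.state(); p=s['tool_pos'] if p is None else np.array(p); rot=s['tcp_rot'] if rot is None else rot
    R=Ro.from_euler('xyz',rot,degrees=True).as_matrix()
    d=R.T@(np.array(target)-p)*1000
    print('shift',d.round(1),'turn',None if yaw is None else rot[2]-yaw)
E
python3 - <<'E'
from h import *
rel([.5787,.036,.2],8.4,[.288,.583,.304],[-90,0,63.72])
print(np.array(manip.snapshot('wrist')['tool_from_camera']).round(3))
E
```

```text
shift [-361.8  104.  -502.8] turn 55.32
[[ 1.    -0.001 -0.001  0.001]
 [ 0.    -0.302  0.953 -0.07 ]
 [-0.001 -0.953 -0.302  0.077]
 [ 0.     0.     0.     1.   ]]
```

{"op": "jog_arm", "data": {"plan": [{"tx": -20, "ty": 0, "tz": -28, "turn": 4, "hand": 0}, {"tx": -45, "ty": 0, "tz": -63, "turn": 9, "hand": 0}, {"tx": -73, "ty": 0, "tz": -101, "turn": 14, "hand": 0}, {"tx": -101, "ty": 0, "tz": -140, "turn": 18, "hand": 0}, {"tx": -129, "ty": 0, "tz": -179, "turn": 22, "hand": 0}, {"tx": -157, "ty": 0, "tz": -218, "turn": 26, "hand": 0}, {"tx": -185, "ty": 0, "tz": -257, "turn": 30, "hand": 0}, {"tx": -213, "ty": 0, "tz": -296, "turn": 34, "hand": 0}, {"tx": -241, "ty": 0, "tz": -335, "turn": 38, "hand": 0}, {"tx": -269, "ty": 0, "tz": -374, "turn": 42, "hand": 0}, {"tx": -297, "ty": 0, "tz": -413, "turn": 46, "hand": 0}, {"tx": -325, "ty": 0, "tz": -452, "turn": 50, "hand": 0}, {"tx": -345, "ty": 20, "tz": -480, "turn": 53, "hand": 0}, {"tx": -357, "ty": 50, "tz": -496, "turn": 55.3, "hand": 0}, {"tx": -362, "ty": 80, "tz": -503, "turn": 55.3, "hand": 0}, {"tx": -362, "ty": 104, "tz": -503, "turn": 55.3, "hand": 0}, {"tx": -362, "ty": 104, "tz": -503, "turn": 55.3, "hand": 0}, {"tx": -362, "ty": 104, "tz": -503, "turn": 55.3, "hand": 0}, {"tx": -362, "ty": 104, "tz": -503, "turn": 55.3, "hand": 0}]}}

```text
clock: 2.05
tool_pos: [0.5795, 0.0359, 0.2015]
tcp_rot: [-90.0, -0.2, 8.5]
ft_force: [0.7, 0.3, 1.0]
gripper_width: -0.001
```

```bash
python3 - <<'E'
from h import *
import pickle
st=manip.state();print(st['clock'],st['tool_pos'],st['tcp_rot'],st['ft_force'],st['gripper_width'])
w=manip.snapshot('wrist');pickle.dump((st,w),open('w.pkl','wb'))
cv2.imwrite('pics/w1.png',cv2.resize(w['img'],None,fx=1.5,fy=1.5))
E
```

```text
2.05 [0.57948784 0.03594496 0.20146914] [-89.98421131  -0.16170112   8.45779103] [0.67467007 0.25491919 1.02047609] -0.0011741464294410637
```

View pics/w1.png

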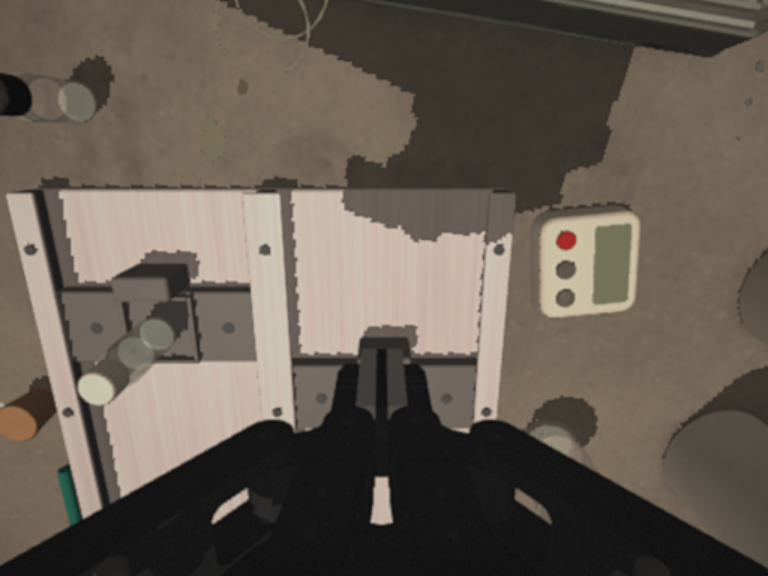

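```bash
python3 - <<'E'
from h import *
import pickle
st,w=pickle.load(open('w.pkl','rb'))
T=np.eye(4);T[:3,:3]=Ro.from_euler('xyz',st['tcp_rot'],degrees=True).as_matrix();T[:3,3]=st['tool_pos'];T=T@np.array(w['tool_from_camera'])
th=np.radians(8.4);X=np.array([np.cos(th),np.sin(th)]);Y=np.array([-np.sin(th),np.cos(th)]);O=st['tool_pos'][:2]
def q(n,u,v,z):
    p=ray(w,(u+.5)/1.5-.5,(v+.5)/1.5-.5,z,T)[:2]; print(n,p.round(4),'rel tcp track x,y mm',(1000*np.array([(p-O)@X,(p-O)@Y])).round(1))
q('lugL',360,338,.038);q('lugR',410,338,.038);q('lugLb',360,350,.038);q('lugRb',410,350,.038)
q('strip L at y',244,192,.025);q('strip C r',283,192,.025);q('C r low',297,420,.025)
q('strip R l',490,192,.025);q('R l low',473,420,.025);q('R outer',515,192,.025);q('Rout low',494,420,.025)
q('plate L',297,356,.02);q('plate R',476,356,.02)
cv2.imwrite('pics/w1z.png',cv2.resize(w['img'][200:300,180:340],None,fx=5,fy=5,interpolation=2))
E
```

```text
lugL [0.5735 0.0071] rel tcp track x,y mm [-10.1 -27.6]
lugR [0.6002 0.011 ] rel tcp track x,y mm [ 16.8 -27.7]
lugLb [5.744e-01 1.000e-04] rel tcp track x,y mm [-10.2 -34.8]
lugRb [0.6014 0.004 ] rel tcp track x,y mm [ 17.  -34.8]
strip L at y [0.5035 0.074 ] rel tcp track x,y mm [-69.6  48.8]
strip C r [0.5235 0.077 ] rel tcp track x,y mm [-49.4  48.8]
C r low [ 0.5432 -0.0579] rel tcp track x,y mm [-49.6 -87.5]
strip R l [0.6293 0.0926] rel tcp track x,y mm [57.6 48.7]
R l low [ 0.6485 -0.0425] rel tcp track x,y mm [ 56.8 -87.7]
R outer [0.6421 0.0945] rel tcp track x,y mm [70.5 48.7]
Rout low [ 0.6611 -0.0406] rel tcp track x,y mm [ 69.6 -87.7]
plate L [ 0.5387 -0.0179] rel tcp track x,y mm [-48.2 -47.3]
plate R [ 0.643  -0.0026] rel tcp track x,y mm [ 57.2 -47.4]
```

View pics/w1z.png

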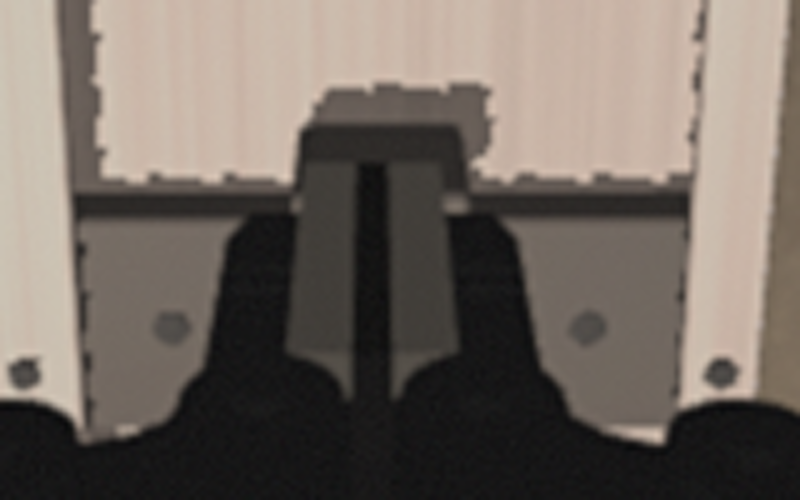

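{"op": "jog_arm", "data": {"plan": [{"tx": 2, "ty": 20, "tz": 0, "turn": 0, "hand": 0}, {"tx": 4, "ty": 45, "tz": 0, "turn": 0, "hand": 0}, {"tx": 4, "ty": 75, "tz": 0, "turn": 0, "hand": 0}, {"tx": 4, "ty": 95, "tz": 0, "turn": 0, "hand": 0}, {"tx": 4, "ty": 105, "tz": 0, "turn": 0, "hand": 0}, {"tx": 4, "ty": 108, "tz": 0, "turn": 0, "hand": 0}, {"tx": 4, "ty": 108, "tz": 0, "turn": 0, "hand": 0}, {"tx": 4, "ty": 108, "tz": 0, "turn": 0, "hand": 0}, {"tx": 4, "ty": 108, "tz": 0, "turn": 0, "hand": 0}]}}

```text
clock: 3.0
tool_pos: [0.5833, 0.0362, 0.0931]
tcp_rot: [-90.0, -0.1, 8.4]
ft_force: [0.6, -0.9, -0.4]
gripper_width: -0.005
```

```bash
cat > look.py <<'E'
from h import *
import sys,pickle
n=sys.argv[1]
st=manip.state();print(st['clock'],st['tool_pos'],st['tcp_rot'],st['ft_force'])
w=manip.snapshot('wrist');t=manip.snapshot('top');s=manip.snapshot('scene')
pickle.dump((st,w,t,s),open(n+'.pkl','wb'))
z=lambda i,f:cv2.resize(i,None,fx=f,fy=f,interpolation=2)
A=z(w['img'][140:340,96:416],1.25);B=z(t['img'][115:295,160:390],1.74)[:313,:400];C=z(s['img'][130:270,170:350],2.22)[:, :400]
im=np.zeros((565,800,3),np.uint8)
im[:250,:400]=A;im[250:250+B.shape[0],:B.shape[1]]=B;im[:C.shape[0],400:400+C.shape[1]]=C
cv2.imwrite('pics/'+n+'.png',im)
E
python3 look.py l1
```

```text
3.0 [0.58332702 0.03618873 0.09310039] [-89.98835015  -0.13262562   8.41758222] [ 0.63581815 -0.87150212 -0.44976258]
```

View pics/l1.png

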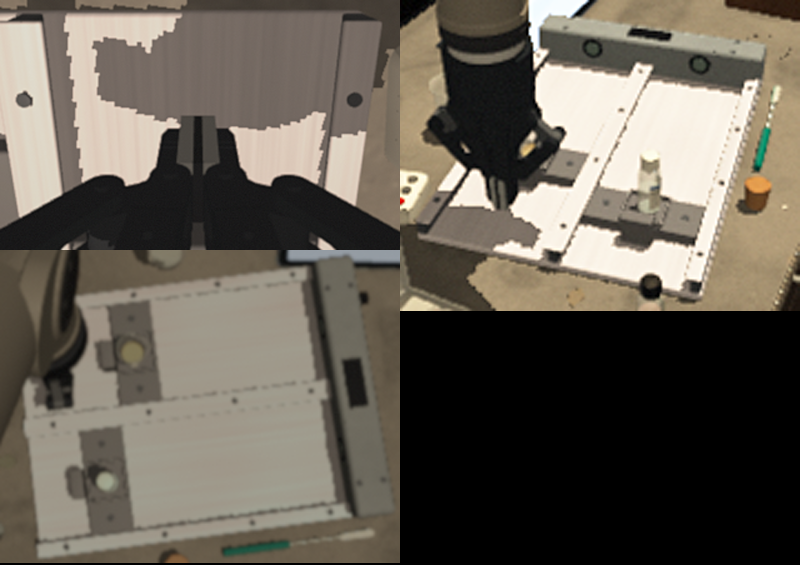

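```bash
python3 - <<'E'
from h import *
import pickle
st,w,t,s=pickle.load(open('l1.pkl','rb'))
T=np.eye(4);T[:3,:3]=Ro.from_euler('xyz',st['tcp_rot'],degrees=True).as_matrix();T[:3,3]=st['tool_pos'];T=T@np.array(w['tool_from_camera'])
th=np.radians(8.4);X=np.array([np.cos(th),np.sin(th)]);Y=np.array([-np.sin(th),np.cos(th)]);O=st['tool_pos'][:2]
def rp(n,p): print(n,p.round(4),(1000*np.array([(p[:2]-O)@X,(p[:2]-O)@Y])).round(1))
for n,x,y in(('L',41,25),('L',46,100),('R',335,20),('R',330,100)): rp(n,ray(w,96+x/1.25,140+y/1.25,.025,T))
rp('tip wrist',ray(w,96+198/1.25,140+116/1.25,.020,T))
rp('tip scene',ray(s,170+(503-400)/2.22,130+207/2.22,.02))
# strip edges in scene view at tip station
c=cv2.resize(s['img'][150:240,180:270],None,fx=7,fy=7,interpolation=2);cv2.imwrite('pics/l1s.png',c)
E
```

```text
L [0.5221 0.0751 0.025 ] [-54.9  47.4]
L [0.5247 0.046  0.025 ] [-56.5  18.3]
R [0.6258 0.0921 0.025 ] [50.2 49.1]
R [0.6317 0.0617 0.025 ] [51.6 18.1]
tip wrist [0.5833 0.0454 0.02  ] [1.3 9.1]
tip scene [0.5777 0.0427 0.02  ] [-4.6  7.2]
```

View pics/l1s.png

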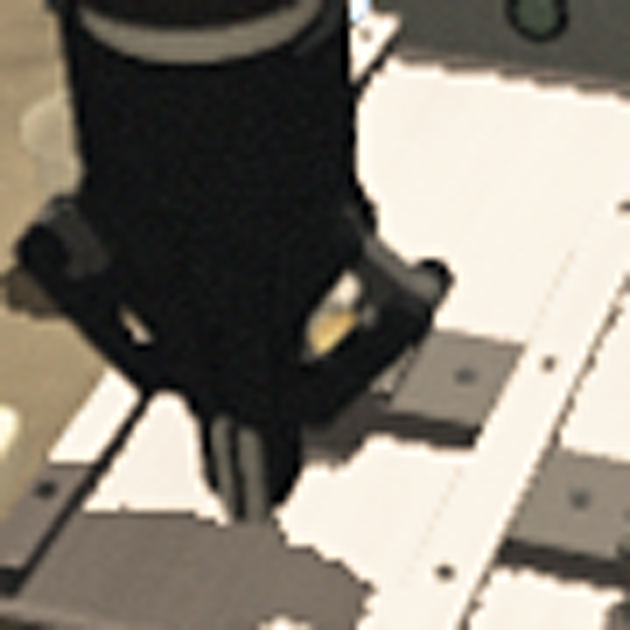

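```bash
python3 - <<'E'
from h import *
import pickle
st,w,t,s=pickle.load(open('l1.pkl','rb'))
c=cv2.resize(w['img'][140:260,80:420],None,fx=2.35,fy=2.35,interpolation=2);cv2.imwrite('pics/l1w.png',c);print(c.shape)
E
```

```text
(282, 799, 3)
```

View pics/l1w.png

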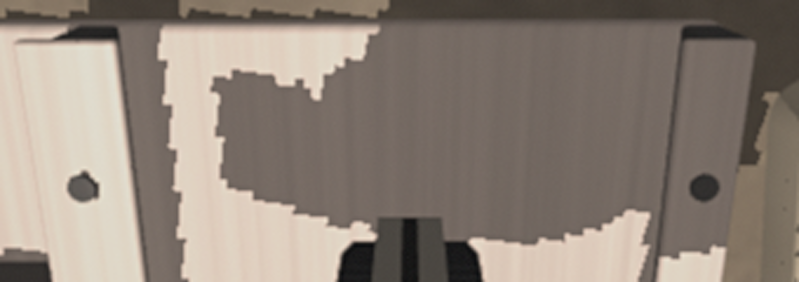

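{"op": "jog_arm", "data": {"plan": [{"tx": -2, "ty": 0, "tz": -4, "turn": 0, "hand": 0}, {"tx": -2, "ty": 0, "tz": -9, "turn": 0, "hand": 0}, {"tx": -2, "ty": 0, "tz": -14, "turn": 0, "hand": 0}, {"tx": -2, "ty": 0, "tz": -18, "turn": 0, "hand": 0}, {"tx": -2, "ty": 0, "tz": -20, "turn": 0, "hand": 0}, {"tx": -2, "ty": 0, "tz": -22, "turn": 0, "hand": 0}, {"tx": -2, "ty": 0, "tz": -24, "turn": 0, "hand": 0}, {"tx": -2, "ty": 0, "tz": -26, "turn": 0, "hand": 0}, {"tx": -2, "ty": 0, "tz": -28, "turn": 0, "hand": 0}, {"tx": -2, "ty": 0, "tz": -30, "turn": 0, "hand": 0}, {"tx": -2, "ty": 0, "tz": -32, "turn": 0, "hand": 0}, {"tx": -2, "ty": 0, "tz": -34, "turn": 0, "hand": 0}, {"tx": -2, "ty": 0, "tz": -37, "turn": 0, "hand": 0}, {"tx": -2, "ty": 0, "tz": -40, "turn": 0, "hand": 0}, {"tx": -2, "ty": 0, "tz": -43, "turn": 0, "hand": 0}, {"tx": -2, "ty": 0, "tz": -46, "turn": 0, "hand": 0}, {"tx": -2, "ty": 0, "tz": -49, "turn": 0, "hand": 0}, {"tx": -2, "ty": 0, "tz": -52, "turn": 0, "hand": 0}, {"tx": -2, "ty": 0, "tz": -54, "turn": 0, "hand": 0}, {"tx": -2, "ty": 0, "tz": -55, "turn": 0, "hand": 0}]}}

```text
clock: 5.15
tool_pos: [0.5886, -0.019, 0.0919]
tcp_rot: [-90.0, 0.0, 8.4]
ft_force: [-0.3, 2.6, 1.0]
gripper_width: 0.0
```

```bash
python3 look.py l2
```

```text
5.15 [ 0.58856837 -0.01899579  0.09189074] [-9.00031753e+01  1.66701140e-03  8.39186718e+00] [-0.32711556  2.61948911  1.03503691]
```

View pics/l2.png

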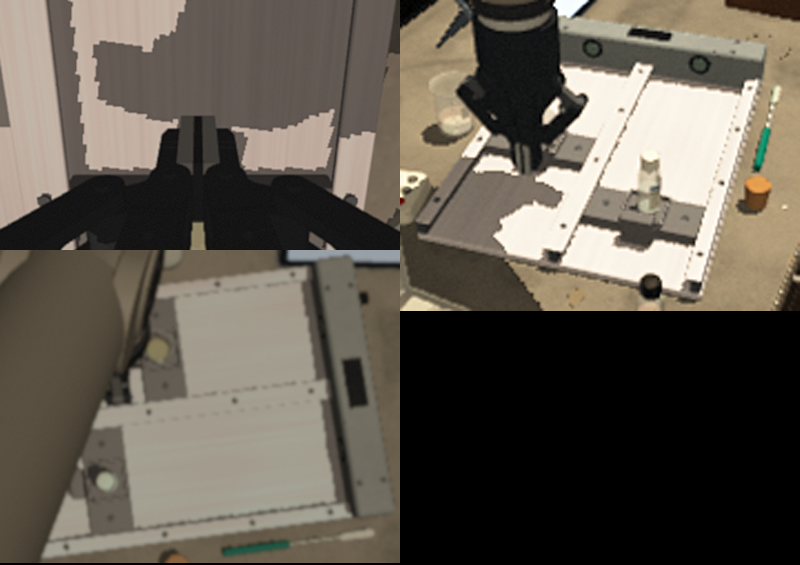

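{"op": "jog_arm", "data": {"plan": [{"tx": 0, "ty": 0, "tz": -2, "turn": 0, "hand": 0}, {"tx": 0, "ty": 0, "tz": -5, "turn": 0, "hand": 0}, {"tx": 0, "ty": 0, "tz": -8, "turn": 0, "hand": 0}, {"tx": 0, "ty": 0, "tz": -12, "turn": 0, "hand": 0}, {"tx": 0, "ty": 0, "tz": -16, "turn": 0, "hand": 0}, {"tx": 0, "ty": 0, "tz": -20, "turn": 0, "hand": 0}, {"tx": 0, "ty": 0, "tz": -24, "turn": 0, "hand": 0}, {"tx": 0, "ty": 0, "tz": -28, "turn": 0, "hand": 0}, {"tx": 0, "ty": 0, "tz": -32, "turn": 0, "hand": 0}, {"tx": 0, "ty": 0, "tz": -36, "turn": 0, "hand": 0}, {"tx": 0, "ty": 0, "tz": -40, "turn": 0, "hand": 0}, {"tx": 0, "ty": 0, "tz": -44, "turn": 0, "hand": 0}, {"tx": 0, "ty": 0, "tz": -48, "turn": 0, "hand": 0}, {"tx": 0, "ty": 0, "tz": -52, "turn": 0, "hand": 0}, {"tx": 0, "ty": 0, "tz": -56, "turn": 0, "hand": 0}, {"tx": 0, "ty": 0, "tz": -60, "turn": 0, "hand": 0}, {"tx": 0, "ty": 0, "tz": -64, "turn": 0, "hand": 0}, {"tx": 0, "ty": 0, "tz": -67, "turn": 0, "hand": 0}, {"tx": 0, "ty": 0, "tz": -69, "turn": 0, "hand": 0}, {"tx": 0, "ty": 0, "tz": -70, "turn": 0, "hand": 0}]}}

```text
clock: 7.3
tool_pos: [0.5988, -0.0881, 0.0919]
tcp_rot: [-90.0, 0.0, 8.4]
ft_force: [-1.5, 2.7, 0.9]
gripper_width: -0.003
```

```bash
python3 look.py l3
```

```text
7.3 [ 0.59882572 -0.08806466  0.09191765] [-8.99931658e+01  4.25213024e-04  8.40464747e+00] [-1.47206486  2.73907477  0.87411296]
```

View pics/l3.png

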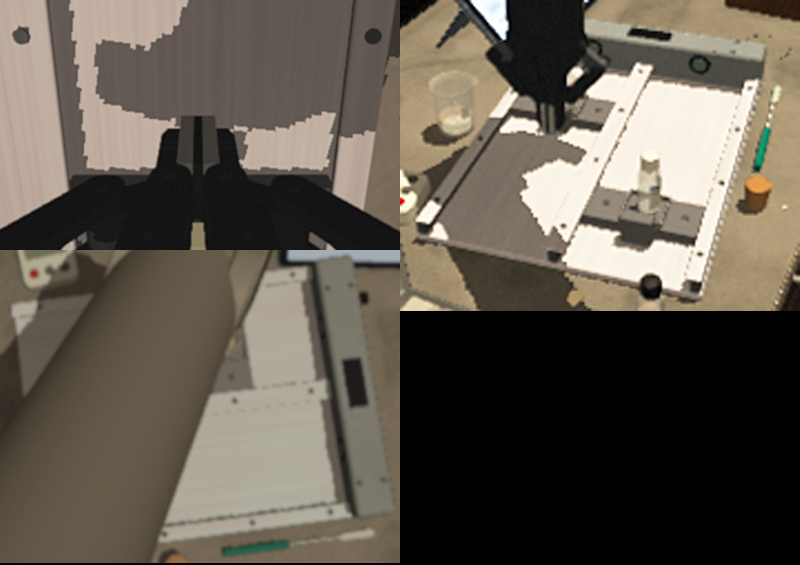

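{"op": "jog_arm", "data": {"plan": [{"tx": 0, "ty": 0, "tz": -2, "turn": 0, "hand": 0}, {"tx": 0, "ty": 0, "tz": -5, "turn": 0, "hand": 0}, {"tx": 0, "ty": 0, "tz": -8, "turn": 0, "hand": 0}, {"tx": 0, "ty": 0, "tz": -12, "turn": 0, "hand": 0}, {"tx": 0, "ty": 0, "tz": -16, "turn": 0, "hand": 0}, {"tx": 0, "ty": 0, "tz": -20, "turn": 0, "hand": 0}, {"tx": 0, "ty": 0, "tz": -24, "turn": 0, "hand": 0}, {"tx": 0, "ty": 0, "tz": -28, "turn": 0, "hand": 0}, {"tx": 0, "ty": 0, "tz": -32, "turn": 0, "hand": 0}, {"tx": 0, "ty": 0, "tz": -36, "turn": 0, "hand": 0}, {"tx": 0, "ty": 0, "tz": -40, "turn": 0, "hand": 0}, {"tx": 0, "ty": 0, "tz": -44, "turn": 0, "hand": 0}, {"tx": 0, "ty": 0, "tz": -48, "turn": 0, "hand": 0}, {"tx": 0, "ty": 0, "tz": -52, "turn": 0, "hand": 0}, {"tx": 0, "ty": 0, "tz": -55, "turn": 0, "hand": 0}, {"tx": 0, "ty": 0, "tz": -58, "turn": 0, "hand": 0}, {"tx": 0, "ty": 0, "tz": -60, "turn": 0, "hand": 0}, {"tx": 0, "ty": 0, "tz": -62, "turn": 0, "hand": 0}, {"tx": 0, "ty": 0, "tz": -64, "turn": 0, "hand": 0}, {"tx": 0, "ty": 0, "tz": -65, "turn": 0, "hand": 0}]}}

```text
clock: 9.45
tool_pos: [0.6084, -0.1524, 0.0919]
tcp_rot: [-90.0, -0.0, 8.4]
ft_force: [-0.0, 2.6, 1.5]
gripper_width: 0.003
```

```bash
python3 look.py l4
```

```text
9.45 [ 0.6083887  -0.15243198  0.09192052] [-9.00100113e+01 -9.19163455e-03  8.41140244e+00] [-0.01176907  2.6327553   1.46794365]
```

View pics/l4.png

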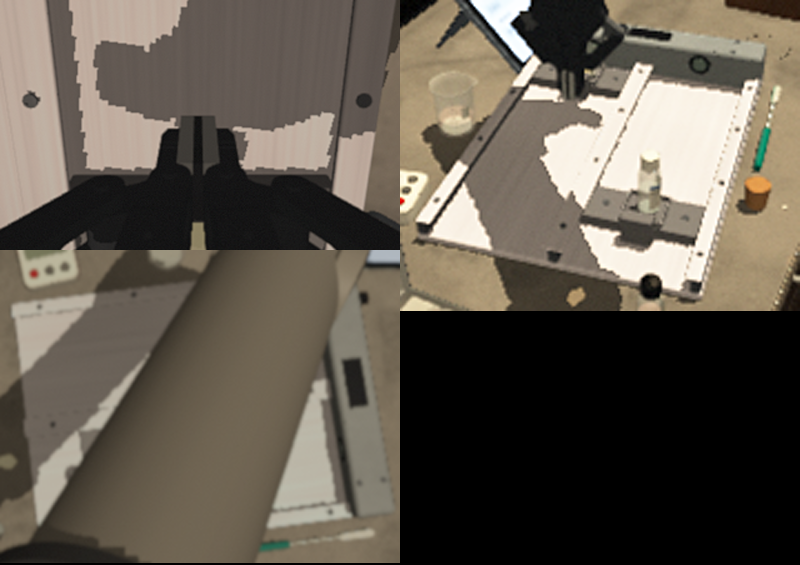

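Still straight at 2.6 N; about 14 mm remain. I'll push in small steps, watching the force.

{"op": "jog_arm", "data": {"plan": [{"tx": 0, "ty": 0, "tz": -1, "turn": 0, "hand": 0}, {"tx": 0, "ty": 0, "tz": -2.5, "turn": 0, "hand": 0}, {"tx": 0, "ty": 0, "tz": -4, "turn": 0, "hand": 0}, {"tx": 0, "ty": 0, "tz": -5.5, "turn": 0, "hand": 0}, {"tx": 0, "ty": 0, "tz": -7, "turn": 0, "hand": 0}, {"tx": 0, "ty": 0, "tz": -8.5, "turn": 0, "hand": 0}, {"tx": 0, "ty": 0, "tz": -10, "turn": 0, "hand": 0}, {"tx": 0, "ty": 0, "tz": -11, "turn": 0, "hand": 0}, {"tx": 0, "ty": 0, "tz": -12, "turn": 0, "hand": 0}]}}

```text
clock: 10.5
tool_pos: [0.6101, -0.164, 0.0919]
tcp_rot: [-90.0, -0.0, 8.4]
ft_force: [-0.6, 3.6, 1.6]
gripper_width: 0.003
```

{"op": "jog_arm", "data": {"plan": [{"tx": 0, "ty": 0, "tz": -1, "turn": 0, "hand": 0}, {"tx": 0, "ty": 0, "tz": -2, "turn": 0, "hand": 0}, {"tx": 0, "ty": 0, "tz": -2, "turn": 0, "hand": 0}]}}

```text
clock: 10.8
tool_pos: [0.6104, -0.1651, 0.0919]
tcp_rot: [-89.9, 0.0, 8.4]
ft_force: [-0.8, 4.7, 3.4]
gripper_width: -0.002
```

{"op": "jog_arm", "data": {"plan": [{"tx": 0, "ty": 0, "tz": -1, "turn": 0, "hand": 0}, {"tx": 0, "ty": 0, "tz": -2, "turn": 0, "hand": 0}, {"tx": 0, "ty": 0, "tz": -2, "turn": 0, "hand": 0}]}}

```text
clock: 11.1
tool_pos: [0.6105, -0.1653, 0.0919]
tcp_rot: [-89.7, 0.1, 8.5]
ft_force: [-1.4, 8.1, 6.0]
gripper_width: 0.002
```

```bash
python3 look.py l5
```

```text
11.1 [ 0.610459   -0.16533483  0.09192413] [-8.97371508e+01  6.97995183e-02  8.48795701e+00] [-1.39737772  8.10541553  5.97888417]
```

View pics/l5.png

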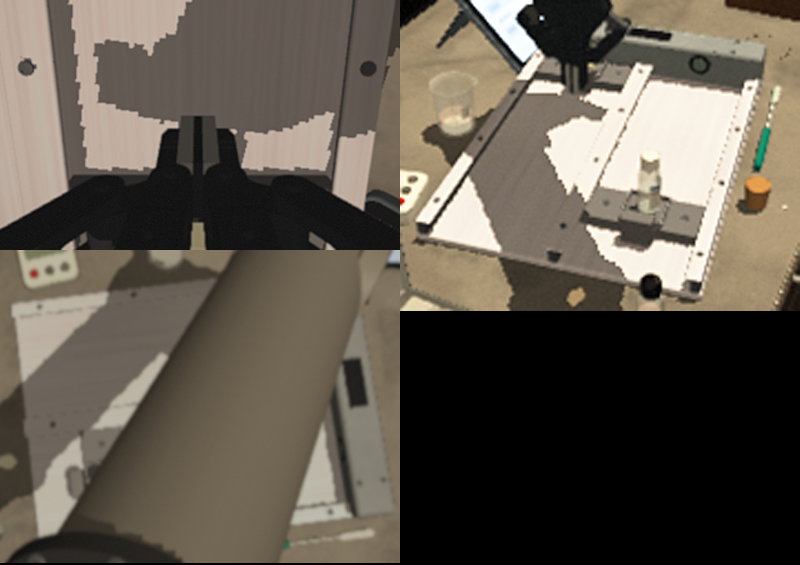

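{"op": "jog_arm", "data": {"plan": [{"tx": 0, "ty": 0, "tz": 2, "turn": 0, "hand": 0}, {"tx": 0, "ty": 0, "tz": 4, "turn": 0, "hand": 0}, {"tx": 0, "ty": 0, "tz": 8, "turn": 0, "hand": 0}, {"tx": 0, "ty": 0, "tz": 15, "turn": 0, "hand": 0}, {"tx": 0, "ty": 0, "tz": 30, "turn": 0, "hand": 0}, {"tx": 0, "ty": 0, "tz": 50, "turn": 0, "hand": 0}, {"tx": 0, "ty": -20, "tz": 70, "turn": 0, "hand": 0}, {"tx": 0, "ty": -50, "tz": 90, "turn": 0, "hand": 0}, {"tx": 0, "ty": -90, "tz": 120, "turn": 0, "hand": 0}, {"tx": 0, "ty": -130, "tz": 150, "turn": 0, "hand": 0}, {"tx": 0, "ty": -170, "tz": 180, "turn": 0, "hand": 0}, {"tx": 0, "ty": -200, "tz": 215, "turn": 0, "hand": 0}, {"tx": -20, "ty": -200, "tz": 255, "turn": 0, "hand": 0}, {"tx": -40, "ty": -200, "tz": 300, "turn": 0, "hand": 0}, {"tx": -60, "ty": -200, "tz": 340, "turn": 0, "hand": 0}, {"tx": -80, "ty": -200, "tz": 380, "turn": 0, "hand": 0}, {"tx": -90, "ty": -200, "tz": 400, "turn": 0, "hand": 0}, {"tx": -90, "ty": -200, "tz": 400, "turn": 0, "hand": 0}, {"tx": -90, "ty": -200, "tz": 400, "turn": 0, "hand": 0}]}}

```text
clock: 13.15
tool_pos: [0.4627, 0.2148, 0.2919]
tcp_rot: [-90.0, -0.0, 8.5]
ft_force: [-1.7, -0.6, 0.5]
gripper_width: 0.002
```

```bash
python3 look.py l6; python3 -c "
import pickle,cv2
st,w,t,s=pickle.load(open('l6.pkl','rb'))
cv2.imwrite('pics/t6.png',cv2.resize(t['img'][110:300,150:400],None,fx=3.1,fy=3.1,interpolation=2))"
```

```text
13.15 [0.46269906 0.21479399 0.29190468] [-9.00214855e+01 -2.32162868e-02  8.50751485e+00] [-1.71711914 -0.5533871   0.5138329 ]
```

View pics/l6.png

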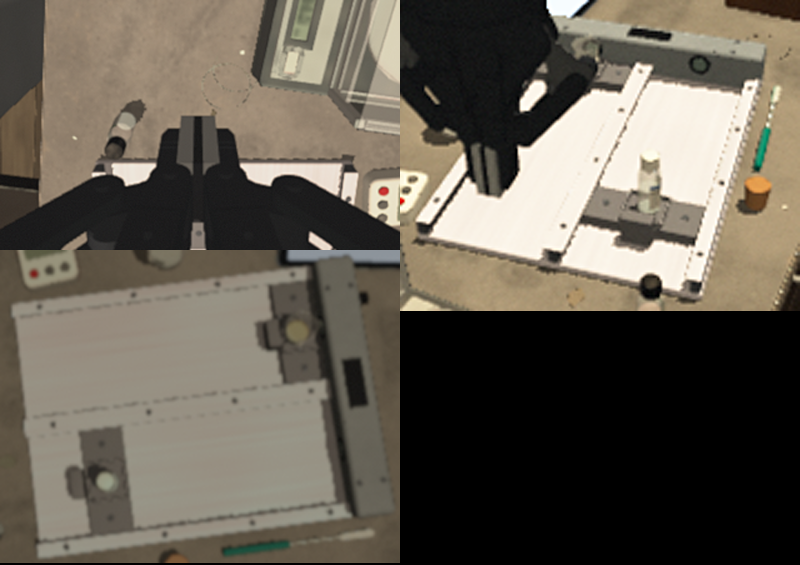

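View pics/t6.png

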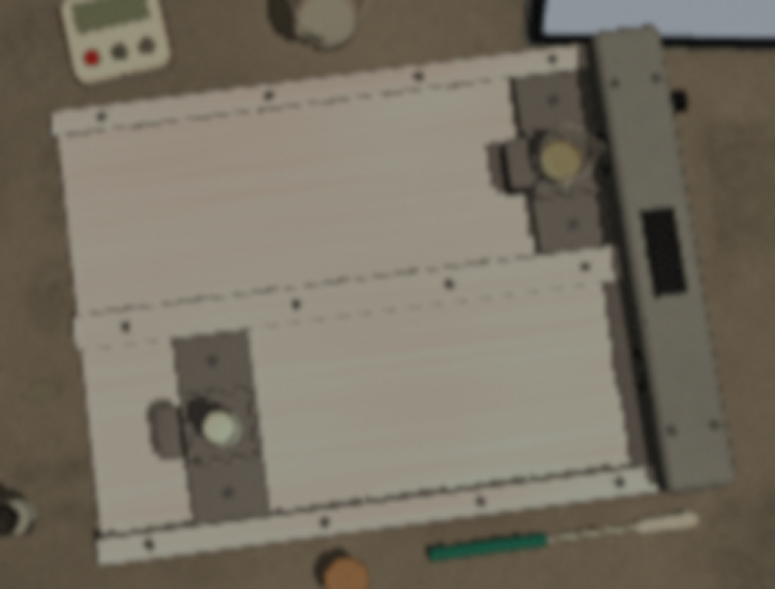

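```bash
python3 - <<'E'
from h import *
import pickle
st,w,b,s=pickle.load(open('l6.pkl','rb'))
P=lambda x,y,z: ray(b,150+(x+.5)/3.1-.5,110+(y+.5)/3.1-.5,z)
th=np.radians(8.4);Y=np.array([-np.sin(th),np.cos(th)])
o=(P(53,113,.025)+P(99,564,.025))[:2]/2
for n,q in dict(r1=(512,78),r2=(537,250),old1=(225,117),old2=(243,294)).items(): print(n,P(*q,.02).round(4),180+1000*(P(*q,.02)[:2]-o)@Y)
h=P(597,37,.052);g=P(667,488,.052);print('head edge y',[180+1000*(k[:2]-o)@Y for k in(h,g)])
E
```

```text
r1 [ 0.6668 -0.1822  0.02  ] -94.54652458436584
r2 [ 0.5631 -0.1966  0.02  ] -93.67314134755986
old1 [ 0.64  -0.011  0.02 ] 78.69246486820784
old2 [ 0.5342 -0.0243  0.02  ] 81.02590974577646
head edge y [np.float64(-141.49864777960522), np.float64(-139.47963937289114)]
```

```bash
python3 -c "
from plant import manip
print(manip.hand_in())"
```

```text
the job is handed in; nothing more can be done
None
```

The carriage with the small beaker is home against the reading head, and I handed the job in at about 13 s. I pushed it along the far lane with the closed fingers on the middle of its rear lug. The push took about 2.6 N the whole way, then rose to about 8 N with no further movement when it reached the stop. I then backed the fingers off the lug and raised the arm clear.

**Last checks (top camera):**
- **Carriage position:** its rear edge is at y ≈ -94 mm in the track frame. That puts its origin at about -116 mm; fully home is -118 and the limit is -108.
- **Straightness:** its rear edge is within about 1° of square to the lane.
- **Beaker:** it looks upright in its pocket.
- **Other carriage:** it shows no visible shift from the first picture.
- **Gripper:** it is clear of everything.

**Disagreements:** the scene camera differed from the top camera by up to about 2 cm, so I did not use it for measuring. For centring on the lug I compared the fingers with the keeper strips in the wrist image. That was about 2 mm different from the wrist camera's calibrated position, and I corrected for it before pushing.

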